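# Ready a new soap dispenser

### The job

The white soap dispenser with the blue pump head still wears its snug orange transit cap. Pull the cap off along the bottle's lean and stand it, mouth down, on the floor of the metal tray; then, with the cap left there, press the blue pump head down to its stop without ramming it and let it spring back up. Do not press the green dispenser's pump, and leave the white cup and the glass bottle where they stand.

Things in the scene. Friction and masses are not known exactly. Their poses are not given: they have to be found in the camera images.
- soap: white soap dispenser, bottle 64 mm in diameter in a bolted-down aluminium cradle (foot plate 135 x 100 mm). Origin: centre of the plate's underside; z up. The bottle axis leans 0.40 rad to the body's own -x: it starts at (45, 0, 30) mm and runs along u = (-sin 0.40, 0, cos 0.40). Along u: shoulder at 108 mm, white collar 38 mm in diameter from 108 to 130, pump head from 150 to 164
- soap_seat (a point): point on the leaning bottle axis at the shoulder where the centre of the cap's rim rests when the cap is on
- soap_top (a point): centre of the top face of the blue pump head (26 mm across), covered by the cap at the start; it moves with the head. The spout reaches 17 mm from the axis
- soap_pump (a joint): travel of the blue pump head along the bottle axis: 0 up, 0.014 m down at its stop; a spring pushes it back (about 1.4 N at the top, 6.5 N at the stop)
- cap: round orange snap cap, 50 mm in diameter, 65 mm tall, 3 mm wall, about 40 g, closed top, open below. Origin: centre of its open rim; z along its axis to the closed top. It covers the pump head, leaning with the bottle; spring balls in the collar hold it until pulled along the axis with roughly 10 to 20 N, over the first 5 mm; it clears the pump head after 60 mm
- tray: the open aluminium tray, fixed, 160 (x) by 210 (y) mm, walls 3 mm thick and 25 mm high, floor 3 mm thick. Origin: centre of its underside; z up
- cup: a white ceramic cup, loose, 60 mm in diameter and 60 mm tall, standing in the tray's +y half. Origin: centre of its underside
- spare: the green dispenser, same shape and lean as the white one, with a white pump head and no cap; already in use. Origin and axes as for the white one
- spare_pump (a joint): travel of the green dispenser's white pump head, 0 up, 0.014 m down
- flask: a green glass bottle, loose, 62 mm in diameter and 170 mm tall, standing at the back. Origin: centre of its underside
There are look-alikes about, which are no part of the job. Of the things that look like the cap, the smallest one is meant.

How it is judged:
On the way, in this order (a step that is already met when the one before it is completed fails the run):
1. the orange cap is pulled clear of the collar and pump head (distance between cap and soap_seat above 0.062 m), for 0.1 s.
2. the cap stands mouth down in the tray, let go (x of cap in the frame of tray between -0.055 and 0.055 m and y of cap in the frame of tray between -0.08 and 0.08 m and z of cap in the frame of tray below 0.007 m and angle between cap's own z axis and vertical below 0.12 rad and contact force between the fingers and cap below 0.05 N and linear speed of cap below 0.02 m/s), for 0.2 s.
3. the blue pump head is pressed down to its stop (at least 12.5 of 14 mm) (value of joint soap_pump above 0.0125 m and x of cap in the frame of tray between -0.055 and 0.055 m and y of cap in the frame of tray between -0.08 and 0.08 m and z of cap in the frame of tray below 0.007 m and angle between cap's own z axis and vertical below 0.12 rad), for 0.05 s.
At the end, for the whole second after the job is handed in: The cap stands mouth down on the tray's floor (within 7 degrees of upright, its centre within 55 mm of the tray's centre along the tray's x and 80 mm along its y, its rim less than 7 mm above the tray's underside), at rest, and the blue pump head is back up (within 2 mm) (x of cap in the frame of tray between -0.055 and 0.055 m and y of cap in the frame of tray between -0.08 and 0.08 m and z of cap in the frame of tray below 0.007 m and angle between cap's own z axis and vertical below 0.12 rad and linear speed of cap below 0.02 m/s and value of joint soap_pump below 0.002 m); the robot touches nothing.
It fails at once if the white dispenser is rammed (more than 60 N from the gripper) (contact force between any of the fingers, the arm and soap above 60 N).
It fails at once if the green dispenser's pump is pressed (over 4 mm) (value of joint spare_pump above 0.004 m).
It fails at once if the cup is shifted by more than 25 mm or tipped (distance of cup from where it was at the start of the episode above 0.025 m or angle between cup's own z axis and vertical above 0.4 rad).
It fails at once if the glass bottle is shifted by more than 25 mm or tipped (distance of flask from where it was at the start of the episode above 0.025 m or angle between flask's own z axis and vertical above 0.4 rad).
It also fails if it takes over 59 s, if anything falls off the work surface, if the arm or the gripper's body presses on something with over 40 N, if the wrist force passes 120 N, or if a joint passes its speed limit or range.

### The arm

A 6-joint arm with a two-finger parallel gripper is mounted at the origin on the work surface. World frame = base frame: x ahead of the robot, y to its left, z up, the work surface at z = 0. Lengths are in m, angles in rad, forces in N, time in s.
With the tool pointing down it reaches from about 0.4 to 0.825 m from the base axis. Payload 7 kg.
Tool frame: the origin (TCP) lies between the finger pads; the fingertips stand arm.tip_extent ahead of it and the grasp point (between the pads) lies 3 mm ahead of it (arm.tip_extent is the distance from the TCP to the fingertips, in m); z points along the fingers, y is the direction in which the jaws open and shut (so a half turn about z gives the same grasp; the last joint's range is limited). The gripper opens to 88 mm and grips with 3 to 60 N. Pads are 19 mm wide; open, the fingers measure 130 mm over their backs; the gripper's body (78 mm by 193 mm) begins 47 mm behind the grasp point.
Start: joints at [-1.016, 0.359, 0.012, 0, -1.224, -0.288], TCP at [0.178, -0.651, 0.214] pointing down, gripper open.
Joint ranges: [-3.07, 3.07], [-1.43, 2.12], [-1.02, 1.25], [-3.03, 1.67], [-3.05, -0], [-3.03, 3.03]. Speed limits (rad/s): [2.39, 2.39, 3.01, 3.14, 3.14, 3.14].

### API

Orientations are given as [roll, pitch, yaw] about the fixed x, y, z axes, in that order (R = Rz(yaw) Ry(pitch) Rx(roll)).
In Python, from station import arm gives the robot as it stands.
- The arm moves only by the tool servo_tool, never from a script. Its argument "steps" is a list that holds one entry, the list of rows, each a list of 5 numbers: the finger opening in mm, from 0 to 87.6, then the shift along the tool's x, y, z in mm, then the turn about the tool's z in degrees. A call has 1 to 8 rows; each row shifts and turns the commanded pose from where the row before left it, along the tool's axes as they then stand; what a row does not reach is not made up. A row lasts 1/8 s, in which the tool goes at most 62.5 mm and 10.7 degrees, less where a joint would pass 70% of its speed; a pose out of reach is approached as far as the arm can. A call is refused whole if a number of a shift passes 62.5 or a number of a turn 10.7, either way. A call with a gripper value outside its range is refused whole. The fingers move at their own pace and stop on an object; "squeeze" is the grip in N (left out, the last holds). Time passes only in rows, so rows that do not move let the fingers close. It gives the time, the measured TCP pose, the force and the opening at its end, in the units of the state.
- arm.get_state(): the state, without advancing time (a new reading comes with each control period).
- arm.grab_frame(name): name is "side" or "top"; returns a dict with "image" (384x512x3 uint8, red, green, blue), "z_map" (384x512 float32, m along the optical axis (not along the pixel's ray), 0 where there is no reading), "camera_matrix" (3x3 intrinsics, pixels), "dist_coeffs" ([k1, k2, p1, p2, k3] as OpenCV has them; the pictures are not rectified), "rvec" (rotation vector, rad) and "tvec" (3), from world to camera coordinates, as OpenCV has them. Camera axes: x right, y down, z forward; pixel columns grow to the right and rows downward; lengths in m; the calibration is good to about 2 mm. A picture is of the moment at which its call begins.
- arm.job_done(): hands the job in, once; it reports no verdict.
Trained networks look in a picture, given as the dict that the camera call returned (one of the last four; its "shot" number tells which), for a name from the list of things; names that differ only in an ending like _2 or _b are one class to them, and where a whole thing is asked for, a point or a joint stands for the part that bears it (a point fixed in the world has none). Each returns a list of dicts, best first, with "p" (0 to 1); they miss things now and then, are a little off and sometimes report something else, mostly with a low value. They report only what shows in the picture. A call takes as long as a camera call. They do not tell look-alikes from the thing itself.
- arm.search_frame(picture, thing): "extent" ([left, top, right, bottom] in pixels, round what is visible of it).
- arm.cut_out(picture, thing): "mask" (384x512 bool, what is visible of it) and "extent" ([left, top, right, bottom] in pixels, round what is visible of it).
- arm.landmark_of(picture, thing): "xy" ([column, row] in pixels: a listed point, or the origin of a listed thing).
The state is a dict: "t": time; "q": joint angles; "qd": joint speeds; "joint_efforts": joint torques, N m; "eef_pos": TCP position; "ee_rot": TCP orientation; "force": force on the tool from outside, world axes, zero at the start; "moment": the same for the moment, N m; "width": finger opening in m.
Only numpy, scipy, OpenCV 4.12 (cv2) and the standard library are available. Lean on these libraries where they do the work, as an engineer would, in place of code of your own. Each camera call takes 0.05 s, during which the arm holds its last target. There are 200 camera calls.

## Working session

There is one attempt and no reset: what is moved stays moved. The work goes in short steps, Python scripts to look and compute and a tool call to move; the robot and the scene stay as the last step left them, time stands still between calls to the robot, and variables do not carry over. Pictures are saved under pics/ and viewed, about 8 in all and at most 12, crops included, and the job is handed in when it is done.

Besides the shell and the picture viewer there is one more tool, called after ">>>" as name(argument=value, ...) on one line, values as JSON. servo_tool: Moves the arm, as the interface text tells. Its arguments: {"type":"object","properties":{"steps":{"type":"array","items":{"type":"array","items":{"type":"array","items":{"type":"number"}}}},"squeeze":{"type":"number"}},"required":["steps"]}

```bash
mkdir -p pics; ls; cat > h.py <<'E'
import numpy as np,cv2
from station import arm
from scipy.spatial.transform import Rotation as R
def cloud(f,mask=None):
    z=f["z_map"]; m=z>0
    if mask is not None: m&=mask
    v,u=np.nonzero(m); zz=z[m]
    p=cv2.undistortPoints(np.stack([u,v],1).astype(np.float64)[:,None],f["camera_matrix"],f["dist_coeffs"])[:,0]
    P=np.c_[p*zz[:,None],zz]
    Rm=cv2.Rodrigues(np.array(f["rvec"],float))[0]
    return (P-np.ravel(f["tvec"]))@Rm, np.stack([u,v],1)
def save(f,n,box=None,s=1):
    im=f["image"][...,::-1]
    if box: im=im[box[1]:box[3],box[0]:box[2]]
    cv2.imwrite("pics/"+n,cv2.resize(im,None,fx=s,fy=s))
E
python3 - <<'E'
from h import *
print(arm.get_state(), arm.tip_extent)
fs={}
for n in("side","top"):
    f=arm.grab_frame(n); fs[n]=f["image"]; np.savez(n+"0.npz",**{k:v for k,v in f.items()})
    Rm=cv2.Rodrigues(np.array(f["rvec"],float))[0]; print(n,"cam at",-Rm.T@np.ravel(f["tvec"]),"fwd",Rm[2])
    for t in("soap","cap","tray","cup","spare","flask"):
        for d in arm.cut_out(f,t)[:3]:
            P,_=cloud(f,d["mask"]); 
            if len(P): print(n,t,round(d["p"],2),np.round(d["extent"]),"med",np.median(P,0).round(3),"lo",np.percentile(P,2,0).round(3),"hi",np.percentile(P,98,0).round(3))
        for d in arm.landmark_of(f,t)[:2]: print("  lm",t,d["p"],d["xy"])
cv2.imwrite("pics/a.png",cv2.resize(np.vstack([fs["side"],fs["top"]])[...,::-1],None,fx=.78,fy=.78))
E
```

```text
pics
{'t': 0.0, 'q': array([-1.01589224e+00,  3.59374328e-01,  1.10456842e-02, -3.17453953e-04,
       -1.22408807e+00, -2.88114290e-01]), 'qd': array([0.00019899, 0.00102553, 0.00112964, 0.00054302, 0.00063993,
       0.00052524]), 'joint_efforts': array([-1.43106317e-03, -5.82722855e+01,  2.93056816e+01,  6.99755833e+00,
        6.80639219e-03, -8.02030740e-05]), 'eef_pos': array([ 0.17778953, -0.65063679,  0.21273098]), 'ee_rot': array([ 3.13995426e+00, -1.74337907e-04, -2.87491083e+00]), 'force': array([-0.13606506,  0.16982838,  0.04634195]), 'moment': array([-0.02345743, -0.00109381, -0.01658658]), 'width': 0.08766496280394527} 0.022
side cam at [ 0.46664435 -0.54954177  0.77699808] fwd [ 0.1532652   0.63548304 -0.75675034]
side soap 0.75 [242. 176. 309. 244.] med [ 0.633 -0.016  0.032] lo [ 0.563 -0.038  0.002] hi [0.697 0.063 0.129]
  lm soap 0.8 [274.2, 221.8]
side cap 0.97 [250. 138. 295. 173.] med [0.682 0.158 0.067] lo [0.625 0.119 0.017] hi [0.725 0.203 0.073]
side cap 0.93 [246. 152. 288. 194.] med [ 0.613 -0.     0.18 ] lo [ 0.586 -0.01   0.132] hi [0.644 0.039 0.196]

[... 1342 characters left out ...]
.9, 185.7]
  lm cap 0.87 [233.9, 268.8]
top tray 0.87 [121. 210. 204. 271.] med [0.496 0.247 0.004] lo [ 0.423  0.151 -0.002] hi [0.577 0.356 0.027]
top tray 0.69 [125. 224. 152. 247.] med [0.506 0.318 0.028] lo [0.476 0.284 0.002] hi [0.531 0.338 0.066]
  lm tray 0.93 [162.5, 239.4]
top cup 0.85 [126. 223. 150. 249.] med [0.506 0.319 0.031] lo [0.479 0.284 0.004] hi [0.531 0.338 0.066]
top cup 0.49 [230. 127. 255. 157.] med [0.742 0.033 0.115] lo [0.724 0.007 0.01 ] hi [0.776 0.062 0.172]
  lm cup 0.89 [142.5, 235.1]
top spare 0.63 [336. 195. 381. 257.] med [ 0.533 -0.263  0.028] lo [ 0.464 -0.319  0.   ] hi [ 0.607 -0.222  0.182]
  lm spare 0.69 [356.4, 228.4]
  lm flask 0.6 [243.5, 146.1]
```

View pics/a.png

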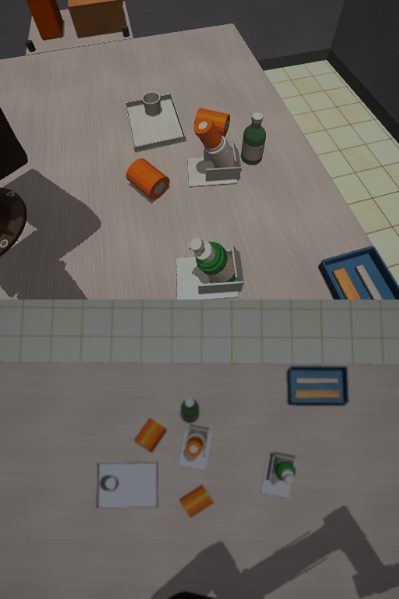

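The side view shows the soap leaning with the small cap at about (267,173) in full-resolution pixels. Two larger orange look-alikes lie on the table. The tray, with the cup in its +y half, is at about (198,157). Next I fit the soap and tray poses from the clouds.

```bash
cat > fit.py <<'E'
from h import *
from scipy.optimize import least_squares
A=.4;u0=np.array([-np.sin(A),0,np.cos(A)]);b0=np.array([.045,0,.03])
fs=[arm.grab_frame(n) for n in("side","top")]
C=[];S=[];T=[]
for f in fs:
    for d in arm.cut_out(f,"cap"):
        P,_=cloud(f,d["mask"])
        if np.median(P[:,2])>.12: C.append(P[P[:,2]>.11]);break
    d=arm.cut_out(f,"soap")
    if d: P,_=cloud(f,d[0]["mask"]); S.append(P)
    T.append(cloud(f,arm.cut_out(f,"tray")[0]["mask"])[0])
def Rz(y): return R.from_euler("z",y).as_matrix()
def capd(p,P,r=.025,h0=.108,h1=.173):
    Q=(P-[p[0],p[1],0])@Rz(p[2])-b0; s=Q@u0; rad=np.linalg.norm(Q-np.outer(s,u0),axis=1)
    return np.where(rad-r>0,rad-r,np.maximum(rad-r,s-h1)) if True else 0
for C_ in C+[np.vstack(C)]:
    best=min((least_squares(capd,[.63,.02,y],args=(C_,),loss="soft_l1",f_scale=.002) for y in np.arange(-3,3.2,.5)),key=lambda r:r.cost)
    p=best.x; print("soap x,y,yaw",p.round(4),"rms",np.sqrt(np.mean(best.fun**2)).round(4),"n",len(C_))
M=Rz(p[2]); o=np.array([p[0],p[1],0]); print("u",(M@u0).round(3))
for s in(.108,.146,.164,.173): print(s,(o+M@(b0+s*u0)).round(4))
for i,P in enumerate(S):
    q=P[(P[:,2]<.014)&(P[:,2]>.003)]
    if len(q)>20: r=cv2.minAreaRect((q[:,:2]*1000).astype(np.float32)); print("plate",i,r,np.median(q[:,2]))
q=np.vstack(T); print("tray",cv2.minAreaRect((q[(q[:,2]<.03)][:,:2]*1000).astype(np.float32)),"floor z",np.median(q[:,2]))
E
python3 fit.py
python3 - <<'E'
from h import *
f=arm.grab_frame("side"); save(f,"b.png",(140,100,360,260),3.5)
E
```

```text
soap x,y,yaw [ 0.6273  0.0149 -0.1744] rms 0.0011 n 937
soap x,y,yaw [ 0.6268  0.0172 -6.41  ] rms 0.0016 n 454
soap x,y,yaw [ 0.6271  0.0151 -0.1732] rms 0.0013 n 1391
u [-0.384  0.067  0.921]
0.108 [0.6299 0.0146 0.1295]
0.146 [0.6154 0.0171 0.1645]
0.164 [0.6085 0.0183 0.1811]
0.173 [0.605  0.0189 0.1893]
plate 0 ((630.9204711914062, 12.689430236816406), (100.70845794677734, 142.97650146484375), 79.42000579833984) 0.0051826925401186365
plate 1 ((541.8812255859375, -274.9482421875), (101.21267700195312, 154.93331909179688), 80.1316909790039) 0.006665521632225586
tray ((500.8534240722656, 268.20098876953125), (168.30674743652344, 250.06942749023438), 0.8287330269813538) floor z 0.002836167634942525
```

View pics/b.png

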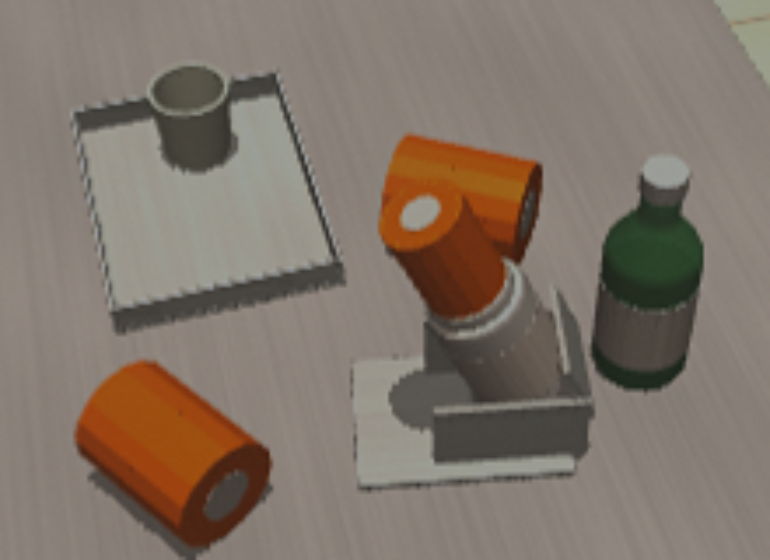

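Pose fit is consistent (yaw about -0.174 rad, plate angle agrees). The tool stays vertical, so I'll grip across the lean plane. First I rotate, lift and approach.

>>> servo_tool(steps=[[[87,0,0,-26,8.4],[87,0,0,-26,8.4],[87,0,0,-26,8.4],[87,-22,51,0,0],[87,-22,51,0,0],[87,-22,51,0,0],[87,-22,51,0,0],[87,-22,51,0,0]]], squeeze=45)

```text
t: 2.75
eef_pos: [0.3309, -0.4173, 0.2919]
ee_rot: [-3.141, 0.001, 2.968]
force: [1.2, -0.2, 0.5]
width: 0.0869
```

>>> servo_tool(steps=[[[87,-22,51,0,0],[87,-22,51,0,0],[87,-22,51,0,0],[87,-22,51,0,0],[87,-22,51,0,0],[87,-22,51,0,0],[87,-22,51,0,0],[87,0,0,0,0]]])

```text
t: 3.75
eef_pos: [0.5449, -0.0909, 0.291]
ee_rot: [-3.142, -0.001, 2.972]
force: [-0.5, 0.0, 1.2]
width: 0.0869
```

>>> servo_tool(steps=[[[87,-17,39,0,0],[87,-17,39,0,0],[87,-17,40,0,0],[87,0,0,0,0]]])

```text
t: 4.25
eef_pos: [0.6147, 0.0152, 0.2908]
ee_rot: [-3.141, -0.001, 2.97]
force: [-0.5, -0.1, -0.2]
width: 0.0868
```

```bash
cat > go.py <<'E'
from h import *; import sys
s=arm.get_state(); t=np.array([float(a) for a in sys.argv[1:4]])
print("t",s["t"],"pos",s["eef_pos"].round(4),"d(tool) mm",(R.from_euler("xyz",s["ee_rot"]).inv().apply(t-s["eef_pos"])*1000).round(1),"F",s["force"].round(1),"w",round(s["width"],4),"yaw",s["ee_rot"][2])
E
python3 go.py .6154 .0171 .1685
python3 - <<'E'
from h import *
f=arm.grab_frame("side"); save(f,"c.png",(140,70,360,260),3)
E
```

```text
t 4.25 pos [0.6147 0.0152 0.2908] d(tool) mm [ -0.5   2.  122.3] F [-0.5 -0.1 -0.2] w 0.0868 yaw 2.9703292339070577
```

View pics/c.png

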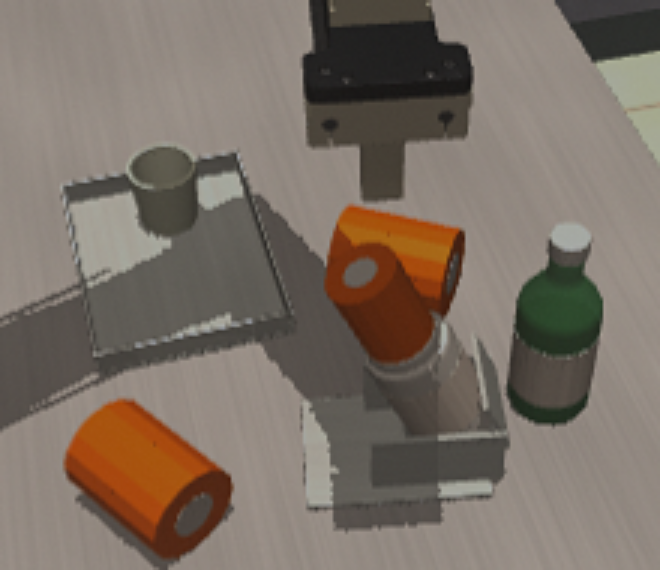

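The picture shows the open gripper above the capped pump (finger at about crop (380,170), cap at (375,300)), with the look-alike behind and well below it. Descending and gripping.

>>> servo_tool(steps=[[[87,0,1,40,0],[87,0,1,40,0],[87,0,0,32,0],[87,0,0,10,0],[87,0,0,0,0],[48,0,0,0,0],[48,0,0,0,0],[48,0,0,0,0]]], squeeze=45)

```text
t: 5.3
eef_pos: [0.6145, 0.0158, 0.1704]
ee_rot: [3.141, 0.001, 2.969]
force: [0.6, -0.7, -0.3]
width: 0.0625
```

>>> servo_tool(steps=[[[44,0,0,0,0],[40,0,0,0,0],[40,0,0,0,0],[40,0,0,0,0]]])

```text
t: 5.8
eef_pos: [0.6148, 0.0166, 0.1702]
ee_rot: [3.14, 0.001, 2.969]
force: [-1.3, 5.7, 4.4]
width: 0.0486
```

```bash
python3 go.py .6154 .0171 .1675
```

```text
t 5.8 pos [0.6148 0.0166 0.1702] d(tool) mm [-0.5  0.6  2.7] F [-1.3  5.7  4.4] w 0.0486 yaw 2.969081935959827
```

>>> servo_tool(steps=[[[40,0,0.5,0,0],[40,1.2,0,-2.8,0],[40,1.2,0,-2.8,0],[40,1.2,0,-2.8,0],[40,1.2,0,-2.8,0],[40,3.9,0,-9.2,0],[40,3.9,0,-9.2,0],[40,0,0,0,0]]])

```text
t: 6.8
eef_pos: [0.602, 0.0181, 0.2009]
ee_rot: [3.141, 0.002, 2.969]
force: [-0.3, 0.5, -0.2]
width: 0.0489
```

>>> servo_tool(steps=[[[40,5.8,0,-13.8,0],[40,5.8,0,-13.8,0],[40,5.8,0,-13.8,0],[40,5.8,0,-13.8,0],[40,0,0,-10,0],[40,0,0,0,0]]])

```text
t: 7.55
eef_pos: [0.5796, 0.0226, 0.2655]
ee_rot: [3.141, 0.002, 2.969]
force: [0.3, -0.3, -1.4]
width: 0.0482
```

```bash
python3 - <<'E'
from h import *
f=arm.grab_frame("side"); save(f,"d.png",(140,70,360,260),3)
s=arm.get_state(); g=s["eef_pos"]-[0,0,.003]; print(g,s["width"],s["force"])
for d in arm.cut_out(f,"cap"):
    P,_=cloud(f,d["mask"]); print(d["p"],np.median(P,0).round(3),np.percentile(P,2,0).round(3),np.percentile(P,98,0).round(3))
E
python3 go.py .50 .21 .15
```

```text
[0.57920882 0.02249556 0.26160884] 0.048529273383033686 [-0.61877587 -0.56780512 -0.22753609]
0.83 [0.586 0.    0.251] [ 0.553 -0.005  0.222] [0.612 0.017 0.28 ]
0.6 [ 0.446 -0.011  0.062] [ 0.397 -0.045  0.006] [0.494 0.048 0.073]
0.56 [0.681 0.149 0.06 ] [0.619 0.119 0.014] [0.725 0.182 0.073]
0.42 [0.494 0.237 0.002] [ 0.422  0.145 -0.001] [0.578 0.356 0.024]
0.32 [0.612 0.013 0.177] [0.597 0.005 0.048] [0.655 0.15  0.184]
t 7.65 pos [0.579  0.0224 0.2641] d(tool) mm [110.  171.2 114.1] F [-0.  -0.2 -0.9] w 0.0488 yaw 2.9684823108947334
```

View pics/d.png

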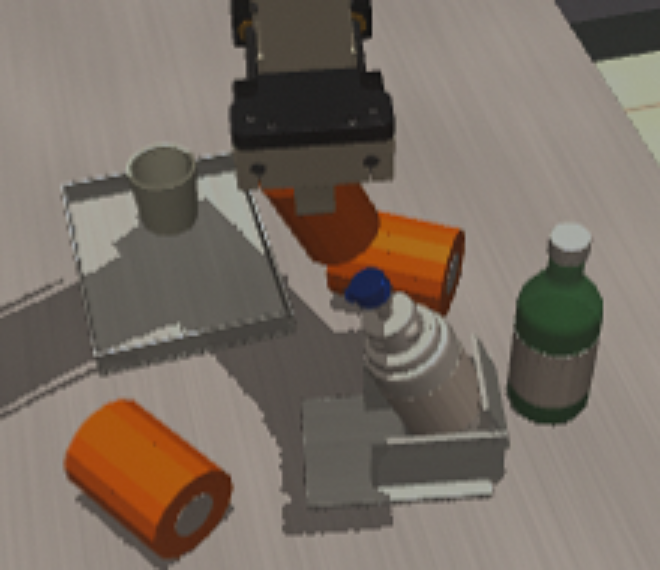

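The cap is off and held (crop (325,215)), and the blue head is exposed at (368,288). I'll check its lean in the grip while moving over the tray.

>>> servo_tool(steps=[[[40,25,40,0,0],[40,25,40,0,0],[40,25,40,0,0],[40,25,40,20,0],[40,10,11,40,0],[40,0,0,40,0],[40,0,0,0,0]]])

```text
t: 8.52
eef_pos: [0.4981, 0.2085, 0.1612]
ee_rot: [-3.136, -0.005, 2.969]
force: [1.4, -0.4, 0.6]
width: 0.0486
```

```bash
cat > capfit.py <<'E'
from h import *
from scipy.optimize import least_squares
Ps=[]
s=arm.get_state(); g=s["eef_pos"]-[0,0,.003]; M=R.from_euler("xyz",s["ee_rot"]).as_matrix()
for n in("side","top"):
    f=arm.grab_frame(n)
    for d in arm.cut_out(f,"cap"):
        P,_=cloud(f,d["mask"]); P=P[np.linalg.norm(P-g,axis=1)<.065]
        hsv=None
        if len(P)>60: Ps.append(P); break
P=np.vstack(Ps); Q=(P-g)@M   # tool frame
def res(p):
    u=np.array([np.sin(p[0]),0,-np.cos(p[0])]); c=np.array([p[1],p[2],0])
    D=Q-c; a=D@u; r=np.linalg.norm(D-np.outer(a,u),axis=1)
    return np.maximum(r-.025, a-(.065-p[3])) 
b=least_squares(res,[.4,0,0,.038],loss="soft_l1",f_scale=.002)
u=np.array([np.sin(b.x[0]),0,-np.cos(b.x[0])]); a=(Q-[b.x[1],b.x[2],0])@u
print("n",[len(p) for p in Ps],"lean",b.x[0].round(3),"off",b.x[1:].round(4),"rms",np.sqrt(np.mean(b.fun**2)).round(4),"axial range",np.percentile(a,[1,99]).round(4))
E
python3 capfit.py; python3 go.py .50 .21 .15
```

```text
n [434] lean 0.402 off [ 0.0012 -0.0011  0.0415] rms 0.0016 axial range [-0.0415  0.0245]
t 8.725 pos [0.5013 0.2102 0.1662] d(tool) mm [ 1.3 -0.4 16.2] F [ 0.1 -0.5 -0.4] w 0.0487 yaw 2.968324873830588
```

>>> servo_tool(steps=[[[40,4,0,40,0],[40,4,0,40,0],[40,0,0,22,0],[40,0,0,5,0],[40,0,0,0,0],[40,0,0,0,0]]])

```text
t: 9.48
eef_pos: [0.4932, 0.2118, 0.0589]
ee_rot: [3.14, 0.002, 2.969]
force: [0.4, 0.0, -0.7]
width: 0.0485
```

```bash
python3 go.py .492 .21 .0539
```

```text
t 9.475 pos [0.4932 0.2118 0.0589] d(tool) mm [ 0.9 -2.   5. ] F [ 0.4  0.  -0.7] w 0.0485 yaw 2.9685746946806666
```

>>> servo_tool(steps=[[[40,0,0,2,0],[40,0,0,2,0],[40,0,0,2,0],[40,-4.7,0,0.7,0],[40,-4.7,0,1.5,0],[40,-4.4,0,1.9,0],[40,-4.4,0,2.4,0],[40,0,0,0,0]]], squeeze=5)

```text
t: 10.48
eef_pos: [0.5124, 0.2092, 0.046]
ee_rot: [3.139, 0.003, 2.969]
force: [1.9, 1.2, 6.2]
width: 0.0502
```

```bash
python3 go.py .51 .21 .0475; python3 capfit.py
```

```text
t 10.475 pos [0.5124 0.2092 0.046 ] d(tool) mm [ 2.5  0.4 -1.5] F [1.9 1.2 6.2] w 0.0502 yaw 2.969214851671373
n [264] lean 0.066 off [ 0.0064 -0.0019  0.038 ] rms 0.0017 axial range [-0.0403  0.0146]
```

>>> servo_tool(steps=[[[55,0,0,0,0],[60,0,0,0,0],[66,0,0,0,0],[66,0,0,0,0],[66,0,0,-10,0],[66,0,0,-40,0],[66,0,0,-60,0],[66,0,0,-60,0]]])

```text
t: 11.68
eef_pos: [0.51, 0.2077, 0.2175]
ee_rot: [-3.142, 0.0, 2.969]
force: [1.1, 0.4, -0.0]
width: 0.0659
```

>>> servo_tool(steps=[[[0,0,0,-30,0],[0,0,0,0,0],[0,-20,-45,0,0],[0,-20,-45,0,0],[0,0,0,0,0]]], squeeze=10)

```text
t: 12.3
eef_pos: [0.5339, 0.1098, 0.2444]
ee_rot: [-3.141, -0.001, 2.965]
force: [0.1, 0.1, -0.7]
width: 0.0217
```

```bash
python3 - <<'E'
from h import *
fs=[]
for n in("side","top"):
    f=arm.grab_frame(n); fs.append(f)
    for d in arm.cut_out(f,"cap"):
        P,_=cloud(f,d["mask"])
        c=np.median(P,0)
        if d["p"]>.3: print(n,d["p"],c.round(3),np.percentile(P,2,0).round(3),np.percentile(P,98,0).round(3))
    for t in("soap_top",):
        for d in arm.landmark_of(f,t)[:2]: 
            print(n,t,d)
            P,uv=cloud(f); k=np.linalg.norm(uv-d["xy"],axis=1)<3; print(P[k][np.argsort(P[k][:,2])][-3:].round(4), np.median(P[k],0).round(4))
a=fs[0]["image"][70:260,140:360]; b=fs[1]["image"][120:310,100:320]
cv2.imwrite("pics/e.png",cv2.resize(np.hstack([a,b])[...,::-1],None,fx=1.8,fy=1.8,interpolation=cv2.INTER_CUBIC))
E
python3 go.py .62 .0 .25
```

```text
side 0.95 [0.507 0.19  0.055] [0.485 0.181 0.006] [0.531 0.227 0.069]
side 0.91 [ 0.446 -0.01   0.062] [ 0.398 -0.045  0.004] [0.493 0.049 0.073]
side 0.66 [0.672 0.158 0.063] [ 0.619  0.119 -0.001] [0.723 0.253 0.073]
side soap_top {'xy': [263.2, 161.4], 'p': 0.46}
[[0.6174 0.017  0.1837]
 [0.6148 0.0146 0.184 ]
 [0.6166 0.0214 0.1851]] [0.613  0.0212 0.1815]
top 0.8 [0.694 0.148 0.067] [0.577 0.092 0.001] [0.723 0.19  0.694]
top 0.6 [0.447 0.011 0.068] [ 0.402 -0.036  0.001] [0.493 0.058 0.077]
top 0.46 [0.49  0.197 0.063] [0.483 0.188 0.009] [0.496 0.207 0.072]
top soap_top {'xy': [247.7, 191.6], 'p': 0.44}
[[0.61   0.0166 0.1839]
 [0.6122 0.019  0.1857]
 [0.612  0.0237 0.1862]] [0.606  0.0214 0.1802]
t 12.6 pos [0.5339 0.1133 0.2448] d(tool) mm [-104.2  -96.9   -5.2] F [-0.7  0.3 -0.8] w 0.0013 yaw 2.9696093177744034
```

View pics/e.png

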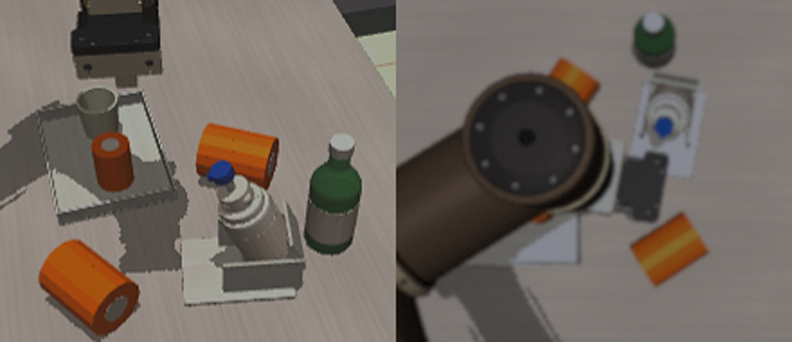

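The cap stands upright in the tray (left view (112,160); top at z≈0.068), with the cup and flask untouched. Next I hover closed fingertips over the blue head.

```bash
python3 go.py .589 .0217 .231
```

```text
t 12.6 pos [0.5339 0.1133 0.2448] d(tool) mm [-70.  -80.8  13.8] F [-0.7  0.3 -0.8] w 0.0013 yaw 2.9696093177744034
```

>>> servo_tool(steps=[[[0,-35,-40,0,0],[0,-35,-41,0,0],[0,0,0,14,0],[0,0,0,0,0],[0,0,0,0,0]]])

```text
t: 13.22
eef_pos: [0.5889, 0.0217, 0.2312]
ee_rot: [-3.141, 0.0, 2.97]
force: [-0.3, 0.0, 1.0]
width: 0.0004
```

```bash
python3 go.py .6006 .0197 .2037
```

```text
t 13.225 pos [0.5889 0.0217 0.2312] d(tool) mm [-11.9   0.1  27.5] F [-0.3  0.   1. ] w 0.0004 yaw 2.970103070769128
```

Advance along -u to just past contact (30 mm), slowly at the end.

>>> servo_tool(steps=[[[0,-4.7,0,11,0],[0,-4.7,0,11,0],[0,-1.2,0,2.8,0],[0,-1.2,0,2.8,0],[0,-1.2,0,2.8,0],[0,-1.2,0,2.8,0],[0,0,0,0,0]]])

```text
t: 14.1
eef_pos: [0.6031, 0.0181, 0.1976]
ee_rot: [-3.142, -0.0, 2.968]
force: [-0.0, -0.9, 0.2]
width: 0.0004
```

```bash
python3 go.py .6060 .0188 .1908
```

```text
t 14.1 pos [0.6031 0.0181 0.1976] d(tool) mm [-2.7  1.2  6.8] F [-0.  -0.9  0.2] w 0.0004 yaw 2.9684564452257347
```

>>> servo_tool(steps=[[[0,-0.8,0,1.8,0],[0,-0.8,0,1.8,0],[0,0,0,0,0]]])

```text
t: 14.48
eef_pos: [0.6047, 0.0179, 0.194]
ee_rot: [-3.141, -0.0, 2.969]
force: [0.0, -0.3, 0.4]
width: 0.0006
```

```bash
python3 go.py .6060 .0188 .1908; python3 - <<'E'
from h import *
f=arm.grab_frame("side"); save(f,"f.png",(220,120,320,200),7)
E
```

```text
t 14.475 pos [0.6047 0.0179 0.194 ] d(tool) mm [-1.2  1.1  3.2] F [ 0.  -0.3  0.4] w 0.0006 yaw 2.9685407172905367
```

View pics/f.png

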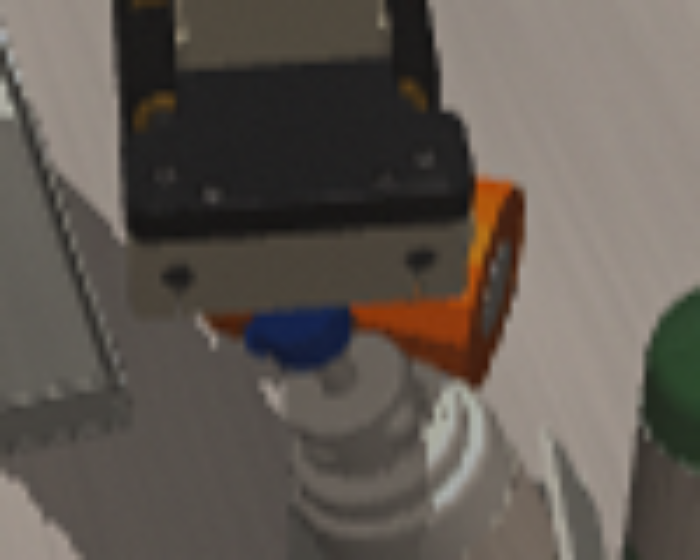

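```bash
python3 - <<'E'
from h import *
def blue(f):
    h=cv2.cvtColor(f["image"],cv2.COLOR_RGB2HSV); m=(h[...,0]>105)&(h[...,0]<130)&(h[...,1]>130)
    P,uv=cloud(f,m); k=np.linalg.norm(P-[.608,.018,.175],axis=1)<.04; return P[k],uv[k]
u=np.array([-.384,.067,.921]); b=np.array([.6299,.0146,.1295])-.108*u
for nm in("side","top"):
    f=arm.grab_frame(nm)
    for l,g in(("before",dict(np.load(nm+"0.npz",allow_pickle=True))),("now",f)):
        P,uv=blue(g)
        if len(P)<5: print(nm,l,len(P)); continue
        a=(P-b)@u; print(nm,l,len(P),"axial pct",np.percentile(a,[2,25,50,75,98]).round(4),"uv",uv.min(0),uv.max(0),np.percentile(P,[2,50,98],axis=0).round(3).tolist())
E
```

```text
side before 0
side now 91 axial pct [0.1518 0.1575 0.1613 0.1628 0.1646] uv [255 164] [269 171] [[0.597, 0.005, 0.17], [0.609, 0.01, 0.177], [0.622, 0.02, 0.184]]
top before 0
top now 0
```

```bash
python3 - <<'E'
from h import *
s=arm.get_state();g=s["eef_pos"]; print(g,s["q"].round(3))
f=arm.grab_frame("side")
P,uv=cloud(f); 
k=(np.abs(P-g)<[.05,.12,.07]).all(1)&(P[:,2]>.165); 
for p,c in list(zip(P[k],uv[k]))[::12]: print(c,(p-g).round(3),f["image"][c[1],c[0]])
Rm=cv2.Rodrigues(np.array(f["rvec"],float))[0]
for d in([0,0,0],[0,0,-.022],[0,-.021,-.022],[.0095,-.021,-.022],[-.0095,-.021,-.022],[0,-.09,.05]):
    print(d,cv2.projectPoints((g+d)[None],f["rvec"],f["tvec"],f["camera_matrix"],f["dist_coeffs"])[0].ravel().round(1))
E
```

```text
[0.60470336 0.01793308 0.19421564] [ 0.352  0.258 -0.177 -0.    -1.136 -2.096]
[263 164] [ 0.006 -0.003 -0.012] [34 44 70]
[261 165] [ 0.002 -0.003 -0.014] [21 35 77]
[258 166] [-0.003 -0.001 -0.017] [20 35 74]
[270 166] [ 0.02  -0.003 -0.021] [58 38 32]
[266 167] [ 0.01  -0.013 -0.012] [22 32 62]
[263 168] [ 0.004 -0.012 -0.014] [22 34 70]
[260 169] [-0.002 -0.012 -0.015] [21 30 60]
[258 170] [-0.005 -0.007 -0.022] [42 43 54]
[260 171] [-0.002 -0.01  -0.023] [19 25 47]
[264 172] [ 0.006 -0.012 -0.025] [39 43 58]
[0, 0, 0] [259.4 159. ]
[0, 0, -0.022] [259.6 167.1]
[0, -0.021, -0.022] [262.4 174.7]
[0.0095, -0.021, -0.022] [267.2 173.7]
[-0.0095, -0.021, -0.022] [257.5 175.7]
[0, -0.09, 0.05] [272.4 174.5]
```

```bash
python3 - <<'E'
from h import *
f=arm.grab_frame("side")
g=np.array([.6147,.0152,.2908])
for y in(-.044,-.054,-.065):
  for z in(-.022,-.012,0):
    print(y,z,cv2.projectPoints((g+[0,0,z]+y*np.array([.172,.985,0]))[None],f["rvec"],f["tvec"],f["camera_matrix"],f["dist_coeffs"])[0].ravel().round(1), "seen 267.3,135.7")
h=cv2.cvtColor(f["image"],cv2.COLOR_RGB2HSV); print(arm.get_state()["force"])
E
```

```text
-0.044 -0.022 [266.9 146.2] seen 267.3,135.7
-0.044 -0.012 [266.9 141.9] seen 267.3,135.7
-0.044 0 [266.8 136.6] seen 267.3,135.7
-0.054 -0.022 [267.4 150.3] seen 267.3,135.7
-0.054 -0.012 [267.4 145.9] seen 267.3,135.7
-0.054 0 [267.4 140.6] seen 267.3,135.7
-0.065 -0.022 [268.  154.8] seen 267.3,135.7
-0.065 -0.012 [268.  150.5] seen 267.3,135.7
-0.065 0 [268.  145.2] seen 267.3,135.7
[-0.36882193  1.14919336 -0.60192351]
```

>>> servo_tool(steps=[[[0,-0.8,0,1.8,0],[0,-0.8,0,1.8,0],[0,0,0,0,0]]])

```text
t: 15.1
eef_pos: [0.6062, 0.0176, 0.1903]
ee_rot: [-3.141, -0.0, 2.969]
force: [0.5, 0.1, -0.4]
width: 0.0005
```

>>> servo_tool(steps=[[[0,-0.8,0,1.8,0],[0,-0.8,0,1.8,0],[0,0,0,0,0]]])

```text
t: 15.48
eef_pos: [0.6078, 0.0173, 0.1867]
ee_rot: [-3.141, -0.0, 2.969]
force: [0.9, 0.2, -0.2]
width: 0.0003
```

```bash
cat > b.py <<'E'
from h import *
f=arm.grab_frame("side"); s=arm.get_state()
h=cv2.cvtColor(f["image"],cv2.COLOR_RGB2HSV); m=(h[...,0]>105)&(h[...,0]<130)&(h[...,1]>130)
P,uv=cloud(f,m); k=np.linalg.norm(P-[.608,.018,.172],axis=1)<.04; P=P[k]
u=np.array([-.384,.067,.921]); b=np.array([.6299,.0146,.1295])-.108*u
print(s["t"],s["eef_pos"].round(4),s["force"].round(1),len(P),"axial",np.percentile((P-b)@u,[2,25,50,75,98]).round(4))
E
python3 b.py; python3 - <<'E'
from h import *
f=arm.grab_frame("side"); im=cv2.convertScaleAbs(f["image"][90:210,200:330,::-1],alpha=1.9)
cv2.imwrite("pics/g.png",cv2.resize(im,None,fx=4.9,fy=4.9,interpolation=cv2.INTER_CUBIC))
E
```

```text
15.525 [0.6078 0.0173 0.1868] [-1.4  0.6 -0. ] 47 axial [0.151  0.1561 0.1583 0.1617 0.1638]
```

View pics/g.png

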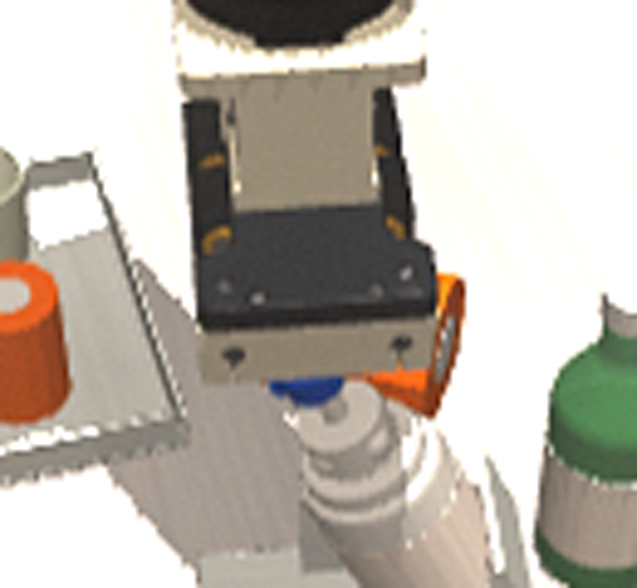

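Neither the spring force nor the head has moved, and the visible fingers and body sit about 20 mm higher than the TCP reading implies. So the fingertips haven't reached the head yet. I'll shift back 8 mm along the lean so the finger edge lands mid-face, then keep creeping with force checks.

>>> servo_tool(steps=[[[0,8,0,0,0],[0,0,0,2,0],[0,-0.8,0,1.8,0],[0,0,0,0,0]]])

```text
t: 16.08
eef_pos: [0.6008, 0.0186, 0.183]
ee_rot: [-3.141, -0.0, 2.969]
force: [0.0, 0.8, -0.2]
width: 0.0004
```

>>> servo_tool(steps=[[[0,-0.8,0,1.8,0],[0,-0.8,0,1.8,0],[0,0,0,0,0]]])

```text
t: 16.45
eef_pos: [0.6023, 0.0183, 0.1793]
ee_rot: [-3.141, -0.0, 2.968]
force: [0.5, -0.2, 0.2]
width: 0.0
```

```bash
python3 b.py
```

```text
16.5 [0.6023 0.0183 0.1794] [ 0.3 -0.1 -1.1] 7 axial [0.1516 0.1539 0.1547 0.1567 0.1576]
```

>>> servo_tool(steps=[[[0,-0.8,0,1.8,0],[0,-0.8,0,1.8,0],[0,0,0,0,0]]])

```text
t: 16.88
eef_pos: [0.6038, 0.018, 0.1757]
ee_rot: [-3.141, -0.0, 2.969]
force: [0.1, -0.1, 0.1]
width: 0.0007
```

```bash
python3 b.py
```

```text
Traceback (most recent call last):
  File "b.py", line 6, in <module>
    print(s["t"],s["eef_pos"].round(4),s["force"].round(1),len(P),"axial",np.percentile((P-b)@u,[2,25,50,75,98]).round(4))
                                                                          ~~~~~~~~~~~~~^^^^^^^^^^^^^^^^^^^^^^^^^
IndexError: index -1 is out of bounds for axis 0 with size 0
```

```bash
python3 - <<'E'
from h import *
s=arm.get_state(); g=s["eef_pos"]; M=R.from_euler("xyz",s["ee_rot"]).as_matrix(); print(g, s["force"].round(1))
f=arm.grab_frame("side"); P,uv=cloud(f); Q=(P-g)@M
for c in(250,264,278):
    for r in range(140,182,3):
        k=(uv[:,0]==c)&(uv[:,1]==r)
        if k.any() : print(c,r,"tool",(Q[k][0]*1000).round(),"rgb",f["image"][r,c])
E
```

```text
[0.6038481  0.01803636 0.17583393] [-0.1  0.6 -1.2]
250 140 tool [  18.  -56. -120.] rgb [34 32 32]
250 143 tool [  18.  -63. -120.] rgb [34 33 33]
250 146 tool [  19.  -73. -123.] rgb [33 32 33]
250 149 tool [  19.  -79. -122.] rgb [32 33 33]
250 152 tool [  20.  -86. -122.] rgb [32 31 32]
250 155 tool [  20.  -92. -121.] rgb [49 47 45]
250 158 tool [  20.  -99. -121.] rgb [31 29 29]
250 161 tool [  21. -100. -115.] rgb [25 23 22]
250 164 tool [  21.  -97. -106.] rgb [76 69 58]
250 167 tool [ 21. -89. -90.] rgb [75 69 58]
250 170 tool [ 21. -90. -84.] rgb [76 68 59]
250 173 tool [ 13. 149. 177.] rgb [85 80 75]
250 176 tool [ 14. 137. 175.] rgb [88 83 77]
250 179 tool [ 15. 130. 178.] rgb [87 81 76]
264 140 tool [  -5.  -59. -121.] rgb [34 34 34]
264 143 tool [  -5.  -67. -121.] rgb [34 34 33]
264 146 tool [  -4.  -73. -120.] rgb [33 32 32]
264 149 tool [  -3.  -81. -121.] rgb [32 32 32]
264 152 tool [  -3.  -88. -122.] rgb [34 33 34]
264 155 tool [  -2.  -95. -121.] rgb [33 32 32]
264 158 tool [  -2.  -96. -116.] rgb [25 23 22]
264 161 tool [  -2.  -99. -112.] rgb [49 45 39]
264 164
[... 216 characters left out ...]
 89]
264 179 tool [-9. -7. 32.] rgb [104  97  90]
278 140 tool [-31. -38. -99.] rgb [71 52 26]
278 143 tool [-31. -38. -93.] rgb [50 41 27]
278 146 tool [ -26.  -75. -120.] rgb [34 33 33]
278 149 tool [ -26.  -83. -121.] rgb [33 31 30]
278 152 tool [ -25.  -88. -120.] rgb [34 32 33]
278 155 tool [ -24.  -96. -120.] rgb [34 32 32]
278 158 tool [ -24.  -98. -116.] rgb [25 24 22]
278 161 tool [ -24.  -95. -106.] rgb [79 72 61]
278 164 tool [-25. -92. -96.] rgb [32 31 30]
278 167 tool [-25. -90. -87.] rgb [82 76 65]
278 170 tool [-25. -91. -81.] rgb [75 65 54]
278 173 tool [-37.  -0.  24.] rgb [77 71 66]
278 176 tool [-37.  -5.  28.] rgb [81 76 70]
278 179 tool [-36. -12.  29.] rgb [101  95  88]
```

The depth map puts the gripper's body about 80 mm behind the reported TCP (the spec says 44), so the tool really ends about 35 mm higher than reported. Contact should come about 6–12 mm lower; I'll keep creeping.

>>> servo_tool(steps=[[[0,5,0,0,0],[0,-0.8,0,1.8,0],[0,-0.8,0,1.8,0],[0,0,0,0,0]]])

```text
t: 17.48
eef_pos: [0.6005, 0.0186, 0.1721]
ee_rot: [-3.141, -0.0, 2.969]
force: [-0.2, 0.2, 0.2]
width: 0.0003
```

>>> servo_tool(steps=[[[0,-0.8,0,1.8,0],[0,-0.8,0,1.8,0],[0,0,0,0,0]]])

```text
t: 17.85
eef_pos: [0.6022, 0.0183, 0.1687]
ee_rot: [-3.142, -0.0, 2.969]
force: [0.2, -1.0, 1.0]
width: 0.0007
```

>>> servo_tool(steps=[[[0,-0.8,0,1.8,0],[0,-0.8,0,1.8,0],[0,0,0,0,0]]])

```text
t: 18.23
eef_pos: [0.6037, 0.0181, 0.1651]
ee_rot: [-3.142, -0.0, 2.969]
force: [-1.4, 0.4, 2.3]
width: 0.0006
```

>>> servo_tool(steps=[[[0,-0.8,0,1.8,0],[0,-0.8,0,1.8,0],[0,0,0,0,0]]])

```text
t: 18.6
eef_pos: [0.6053, 0.0178, 0.1615]
ee_rot: [-3.141, -0.0, 2.969]
force: [-1.9, 0.5, 3.6]
width: 0.0005
```

>>> servo_tool(steps=[[[0,-0.8,0,1.8,0],[0,-0.8,0,1.8,0],[0,0,0,0,0]]])

```text
t: 18.98
eef_pos: [0.6068, 0.0175, 0.1579]
ee_rot: [-3.141, -0.0, 2.969]
force: [-3.7, 1.2, 4.5]
width: 0.0001
```

>>> servo_tool(steps=[[[0,-0.8,0,1.8,0],[0,0,0,0,0],[0,0,0,0,0]]])

```text
t: 19.35
eef_pos: [0.6075, 0.0174, 0.1562]
ee_rot: [-3.141, -0.0, 2.969]
force: [-2.3, 1.4, 5.6]
width: 0.0007
```

>>> servo_tool(steps=[[[0,-0.4,0,0.9,0],[0,-0.4,0,0.9,0],[0,0,0,0,0]]])

```text
t: 19.73
eef_pos: [0.608, 0.0173, 0.1553]
ee_rot: [-3.141, -0.0, 2.969]
force: [-8.2, 1.5, 11.7]
width: 0.0007
```

>>> servo_tool(steps=[[[0,-0.4,0,0.9,0],[0,0,0,0,0],[0,0,0,0,0]]])

```text
t: 20.1
eef_pos: [0.6081, 0.0172, 0.155]
ee_rot: [-3.141, -0.0, 2.969]
force: [-10.4, 2.7, 17.6]
width: 0.0007
```

The force climbed from about 6 N to 20 N with little further motion, so the head is on its stop. Retreating.

>>> servo_tool(steps=[[[0,0.8,0,-1.8,0],[0,2,0,-4.6,0],[0,4,0,-9.2,0],[0,4,0,-9.2,0],[0,4,0,-9.2,0],[0,0,0,-50,0],[0,40,0,-40,0],[0,60,0,0,0]]])

```text
t: 21.1
eef_pos: [0.497, 0.0375, 0.2805]
ee_rot: [3.139, 0.005, 2.968]
force: [-0.6, 1.2, -0.2]
width: 0.0003
```

>>> servo_tool(steps=[[[0,60,0,0,0],[0,0,-50,0,0],[0,0,-50,0,0],[0,0,0,0,0]]])

```text
t: 21.6
eef_pos: [0.4185, -0.0531, 0.2782]
ee_rot: [3.141, 0.001, 2.966]
force: [0.0, 0.8, -0.3]
width: 0.0005
```

```bash
python3 b.py; python3 - <<'E'
from h import *
f=arm.grab_frame("side"); save(f,"k.png",(140,70,360,260),3); print(arm.get_state()["eef_pos"])
for t in("cap","cup","flask","spare"):
    for d in arm.cut_out(f,t)[:3]:
        P,_=cloud(f,d["mask"]); print(t,round(d["p"],2),np.median(P,0).round(3),np.percentile(P,2,0).round(3),np.percentile(P,98,0).round(3))
E
```

```text
21.65 [ 0.419  -0.0521  0.278 ] [-0.7  1.2 -0.6] 120 axial [0.1532 0.1609 0.1626 0.1632 0.1649]
[ 0.41935203 -0.05146188  0.27787701]
cap 0.72 [0.507 0.19  0.055] [0.484 0.182 0.005] [0.53  0.226 0.069]
cap 0.63 [ 0.446 -0.012  0.062] [ 0.399 -0.045  0.006] [0.492 0.047 0.073]
cap 0.62 [0.669 0.156 0.063] [0.616 0.027 0.011] [0.719 0.199 0.171]
cup 0.69 [0.746 0.015 0.096] [0.725 0.002 0.008] [0.776 0.044 0.169]
cup 0.56 [0.505 0.302 0.044] [0.478 0.28  0.004] [0.532 0.338 0.063]
flask 0.72 [0.746 0.015 0.095] [0.725 0.002 0.007] [0.779 0.042 0.169]
spare 0.56 [ 0.534 -0.293  0.051] [ 0.469 -0.328  0.003] [ 0.605 -0.227  0.181]
```

View pics/k.png

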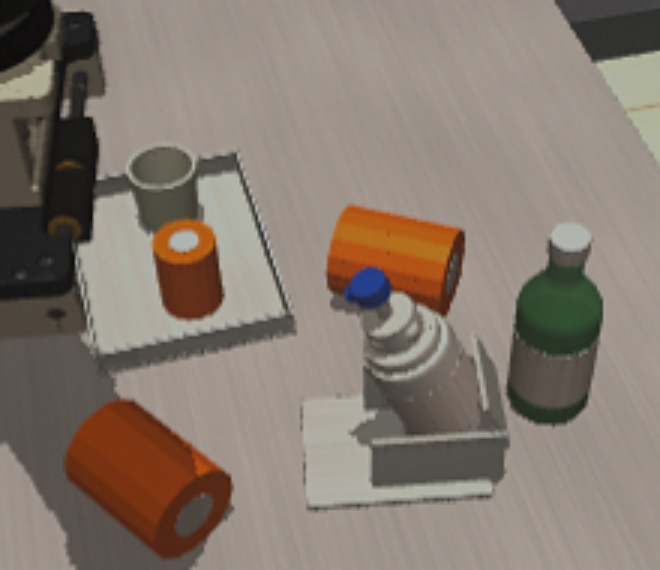

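The picture shows the cap upright in the tray (crop (188,268)), the blue head back up (370,288), the cup and flask in place, and the arm clear. Handing in.

```bash
python3 -c "
from station import arm
print(arm.job_done())"
```

```text
the job is handed in; nothing more can be done
None
```

I pulled the cap off along the bottle's lean and tipped it upright onto the tray floor, then let it go. I then pressed the blue pump head until it stopped, drew back along the lean, and handed the job in about 22 s into the 59 s allowed.

**Last checks:**
- **Cap:** it stands upright in the tray at about (0.507, 0.205) m, roughly 7 mm and 45 mm from the tray's centre. Its top is at about 0.069 m, so its rim is on the floor.
- **Pump head:** its top measured 0.165 m along the bottle axis, against 0.164 m by the spec, so it is back up. The press was judged by force only, with no view of the head at its stop. The force rose steadily to about 6 N, then jumped to about 20 N with almost no further motion.
- **Other things:** the cup, the glass bottle and the green dispenser measured where they were at the start. The arm was clear of everything.

**What disagreed:** the real fingertips sat about 35 mm higher than the reported tool position and tip length imply. The depth map put the gripper's body 80 mm behind the TCP instead of 44 mm. The cap was therefore probably gripped nearer its top than planned. I had to creep down further than planned, checking the force as I went, before touching the pump.

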